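# Jack up the front of a bench instrument and hold it

### The job

The front of the hinged bench instrument has to be held up so that a colleague can change its front feet. Set the small hand jack down on the bench with its saddle centred under the instrument's lift point (the tongue marked with a round ring, not the plain tongue) and let go of the jack; then work the pump handle: one full trial stroke, all the way down and all the way back up, to see that the saddle seats, and after that press the handle all the way down again. Finish while holding the handle down with the front of the instrument raised on the jack alone; do not push or lift the instrument with the robot, and leave the other things on the bench where they are.

Things in the scene. Friction and masses are not known exactly. Their poses are not given: they have to be found in the camera images.
- jack: Loose hand jack, 0.67 kg. Origin: centre of its underside; +x to the saddle end, -x to the handle end, +z up. Base plate 60 mm wide (y), 8 mm thick, x -100 to +93 mm. Two upright aluminium cheeks, x -42 to +42 mm, 76 mm high, 40 mm wide in y over both outer faces, where it is grasped. A lever rocks between the cheeks along x, pivot at x +30, z 50 mm: saddle in front, handle behind.
- jack_grip (a point): Point to grasp the jack: midway between the two cheeks, jack x = 0, y = 0, 60 mm above the jack's underside; axes as the jack. The lever passes between the cheeks here, its top 62 mm above the underside while the handle is up.
- saddle (a point): Centre of the saddle, a steel dome of 14 mm radius on the front end of the lever. It lies 85 mm ahead (+x) of the jack's origin. With the handle up it is 42 mm above the bench, the dome's top 56 mm; with the handle fully down the dome's top is 83 mm above the bench.
- handle_pad (a point): Middle of the top of the rubber pad at the end of the pump handle (52 mm along the lever, 30 wide, 12 thick), to be pressed down from above, e.g. with closed fingertips. Handle up: at jack x -83, y 0, z 85 mm; fully down: x -86, y 0, z 27 mm (118 mm from the pivot). Beneath it is only the base plate.
- pump_handle (a joint): Angle of the pump handle: 0 = handle up, saddle low (where its spring and the load return it when let go); 0.5 rad = handle fully down on its stop, saddle 27 mm higher. Pressing the pad takes about 2 N with no load and about 5 to 8 N with the instrument on the saddle.
- lift_point (a point): Lift point, on the underside of the tongue that bears a raised round ring, 40 mm across, right above it. Underside 64 mm above the bench, 8 mm over the lowered saddle. Tongue: steel, 54 mm wide, 8 thick, reaching 25 mm further out (-x) than this point; the instrument's front is 32 mm behind it (+x). Axes as unit_base: the jack goes in along +x, its own +x the same way.
- plain_tongue (a point): Same point on the other tongue: equal in size and height, without the ring, 90 mm beside the lift point (to its -y). Not to be used.
- unit_base: Fixed hinge base of the instrument. Origin on the bench exactly below the lift point; +x from the front of the instrument to its back. The hinge line is along y, 175 mm behind the origin, 18 mm above the bench. Its yaw is that of the instrument.
- unit (a joint): Angle of the instrument about its rear hinge: 0 = down on its front feet; grows as the front rises; about 0.11 rad with the handle fully down (lift point 19 mm higher). Grey case 134 mm deep, 160 wide, 111 high, 2.5 kg, behind the tongues, from 35 mm to the left (+y) to 125 mm to the right of the lift point.
- solder_spool: Bystander: small spool, 34 mm across, 26 mm high. Origin under its centre.
- handset: Bystander: opened handset, 104 x 47 x 8 mm, long along its x. Origin under the middle.
- adapter: Bystander: black mains adapter, 46 mm wide, 96 long along its y (from -27 to +48 mm and a cable stub), 30 high. Origin under it.
- marker_pen: Bystander: marker pen lying, 133 mm long along its y, 14 mm thick. Origin under its middle.
- cap: Bystander: round screw cap, 28 mm across, 16 mm high. Origin under its centre.

How it is judged:
On the way, in this order (a step that is already met when the one before it is completed fails the run):
1. the jack stands on the bench, let go, saddle centred under the marked lift point, instrument still down (horizontal distance between saddle and lift_point below 0.012 m and height (world z) of jack below 0.003 m and angle between jack's own z axis and vertical below 0.05 rad and value of joint unit below 0.015 rad and contact force between the fingers and jack below 0.3 N), for 0.2 s.
2. trial stroke: handle fully down, instrument raised by the saddle (value of joint pump_handle above 0.44 rad and value of joint unit above 0.06 rad and contact force between pump_handle and unit above 2 N), for 0.1 s.
3. handle back up, instrument down again (value of joint pump_handle below 0.1 rad and value of joint unit below 0.015 rad), for 0.1 s.
At the end, for the whole second after the job is handed in: The robot is pressing the pump handle (over 1 N), the handle is down (over 0.44 of 0.5 rad), the instrument's front is raised (over 0.06 rad) and still, carried by the saddle (over 2 N) within 20 mm of the lift point; the jack stands flat on the bench and the robot does not touch the instrument (all of step 2 and velocity of joint unit between -0.05 and 0.05 rad/s and horizontal distance between saddle and lift_point below 0.02 m and contact force between any of the fingers, the arm and pump_handle above 1 N and contact force between each of the arm, the fingers and unit below 0.3 N and height (world z) of jack below 0.004 m and angle between jack's own z axis and vertical below 0.05 rad); the arm keeps its last pose, push and grip.
It fails at once if the robot pushes or lifts the instrument (contact force between any of the arm, the fingers and unit above 4 N).
It fails at once if a bystander is moved by more than 30 mm (distance of any of adapter, solder_spool, marker_pen, handset, cap from where it was at the start of the episode above 0.03 m).
It also fails if it takes over 51 s, if anything falls off the work surface, if the arm or the gripper's body presses on something with over 40 N, if the wrist force passes 120 N, or if a joint passes its speed limit or range.

### The arm

A 6-joint arm with a two-finger parallel gripper is mounted at the origin on a cart in front of the work surface, level with it; the furniture and walls round the work are solid. World frame = base frame: x ahead of the robot, y to its left, z up, the work surface at z = 0. Lengths are in m, angles in rad, forces in N, time in s.
With the tool pointing down it reaches from about 0.375 to 0.75 m from the base axis. Payload 9 kg.
Tool frame: the origin (TCP) lies between the finger pads; the fingertips stand 11 mm ahead of it and the grasp point (between the pads) lies 8 mm behind it; x points along the fingers, y is the direction in which the jaws open and shut, and the axes are right-handed (so a half turn about x gives the same grasp; the last joint's range is limited). The gripper opens to 85 mm and grips with 20 to 120 N. Pads are 22 mm wide; open, the fingers measure 114 mm over their backs; the gripper's body (76 mm by 85 mm) begins 54 mm behind the grasp point. The pads swing forward as they close: fully open they stand 13 mm farther back than shut.
Start: joints at [-1.48, 0.104, 0.097, 1.564, 0, 1.353], TCP at [0.182, -0.572, 0.242] pointing down, gripper open.
Joint ranges: [-2.99, 2.99], [-0.84, 1.86], [-1.1, 1.16], [-1.84, 2.11], [-1.51, 1.56], [-3.14, 3.14]. Speed limits (rad/s): [2.22, 2.22, 2.57, 3.14, 3.14, 3.14].

### API

Orientations are given as [roll, pitch, yaw] about the fixed x, y, z axes, in that order (R = Rz(yaw) Ry(pitch) Rx(roll)).
In Python, from station import env, imaging, hand_in gives the robot as it stands. The module is installed in compiled form; this text tells all that it offers.
- The arm moves only by the tool carry_out, never from a script. Its argument "series" is a list that holds one entry, the list of rows, each a list of 5 numbers: the opening, from -1 (shut) to 1 (fully open), then the shift along the tool's x, y, z in m, then the turn about the tool's x in rad. A call has exactly 10 rows; each row shifts and turns the commanded pose from where the row before left it, along the tool's axes as they then stand; what a row does not reach is not made up. A row lasts 1/12 s, in which the tool goes at most 41.7 mm and 7.16 degrees, less where a joint would pass 70% of its speed; a pose out of reach is approached as far as the arm can. A call is refused whole if a number of a shift passes 0.0417 or a number of a turn 0.125, either way. A call with a gripper value outside its range is refused whole. The fingers move at their own pace and stop on an object; the grip force is fixed at half the most. Time passes only in rows, so rows that do not move let the fingers close, or fill a call up. It gives the time, the measured TCP pose, the force and the opening at its end, in the units of the state.
- env.get_state(): the state, without advancing time (a new reading comes with each control period).
- imaging.capture(name): name is "scene" or "top" or "wrist"; returns the picture (480x640x3 uint8, blue, green, red); there is no depth.
- imaging.camera_info(name): a dict with "camera_matrix" (3x3 intrinsics, pixels), "R" (3x3) and "t" (3): a world point X has camera coordinates R X + t. Camera axes: x right, y down, z forward; pixel columns grow to the right and rows downward; lengths in m; the calibration is good to about 2 mm. A picture is of the moment at which its call begins: read the wrist's pose just before it. camera_info takes no time and is no camera call; for the wrist camera it gives the pose at the moment of the call.
- hand_in(): hands the job in, once; it reports no verdict.
Trained networks look in the newest picture that a camera, given by its name, has taken for a name from the list of things; names that differ only in an ending like _2 or _b are one class to them, and where a whole thing is asked for, a point or a joint stands for the part that bears it (a point fixed in the world has none). Each returns a list of dicts, best first, with "confidence" (0 to 1); they miss things now and then, are a little off and sometimes report something else, mostly with a low value. They report only what shows in the picture. A call takes as long as a camera call.
- imaging.recognise(target, camera): "point" ([column, row] as shares, 0 to 1, of the picture: columns of its width, rows of its height, amid what is visible of it).
The state is a dict: "t": time; "q": joint angles; "joint_vel": joint speeds; "effort": joint torques, N m; "tool_pos": TCP position; "eef_rot": TCP orientation; "contact_force": force on the tool from outside, world axes, zero at the start; "wrist_torque": the same for the moment, N m; "gripper_width": opening from 0.0 (shut) to 1.0 (fully open).
Only numpy, scipy, OpenCV 4.12 (cv2) and the standard library are available. Lean on these libraries where they do the work, as an engineer would, in place of code of your own. Each camera call takes 0.05 s, during which the arm holds its last target.

## Working session

There is one attempt and no reset: what is moved stays moved. The work goes in short steps, Python scripts to look and compute and a tool call to move; the robot and the scene stay as the last step left them, time stands still between calls to the robot, and variables do not carry over. Pictures are saved under pics/ and viewed, and the job is handed in when it is done.

Besides the shell and the picture viewer there is one more tool, called as name(argument=value, ...), one argument or row to a line, values as JSON. carry_out: Moves the arm, as the interface text tells. Its arguments: {"type":"object","properties":{"series":{"type":"array","items":{"type":"array","items":{"type":"array","items":{"type":"number"}}}}},"required":["series"]}

```bash
mkdir -p pics; python3 - <<'E'
from station import env, imaging
import cv2,json
s=env.get_state()
for k,v in s.items(): print(k,v)
for c in ["scene","top","wrist"]:
    im=imaging.capture(c); cv2.imwrite(f"pics/{c}0.png",im)
    i=imaging.camera_info(c); print(c,i)
E
```

```text
t 0.0
q [-1.47969793e+00  1.04662713e-01  9.64676056e-02  1.56392011e+00
 -1.63254152e-05  1.35309679e+00]
joint_vel [-1.53761707e-03 -5.10433345e-04 -2.08672321e-03  9.22679879e-05
  1.07751999e-03  3.40700028e-04]
effort [ 2.22876050e-03 -5.56935811e+01  5.03645110e+01  1.72037445e-02
 -2.79657152e-04  1.99353025e-05]
tool_pos [ 0.18232246 -0.57128524  0.24154283]
eef_rot [-1.77611836  1.56947733  1.67427224]
contact_force [ 0.56338548 -0.26426636 -0.16816462]
wrist_torque [-0.0069593  -0.0570372   0.01463773]
gripper_width 1.0002081046209117
scene {'camera_matrix': array([[591.67942934,   0.        , 321.34965855],
       [  0.        , 591.67942934, 244.80274075],
       [  0.        ,   0.        ,   1.        ]]), 'R': array([[ 0.87312061, -0.48737922, -0.01104025],
       [-0.24591247, -0.42076239, -0.87320448],
       [ 0.4209364 ,  0.76512777, -0.48722895]]), 't': array([-0.50978712,  0.22146181,  1.2347795 ])}
top {'camera_matrix': array([[474.83144733,   0.        , 327.1533906 ],
       [  0.        , 474.83144733, 237.31890646],
       [  0.        ,   0.        ,   1.        ]]), 'R': array([[-0.02145308, -0.99946044, -0.02487155],
       [-0.99150663,  0.02446104, -0.12773513],
       [ 0.12827459,  0.02192   , -0.99149642]]), 't': array([-0.00186908,  0.60058358,  1.03770317])}
wrist {'camera_matrix': array([[377.50396038,   0.        , 314.04041985],
       [  0.        , 377.50396038, 244.29516502],
       [  0.        ,   0.        ,   1.        ]]), 'R': array([[ 3.04814648e-01, -9.52411639e-01, -3.16464747e-04],
       [-9.12621069e-01, -2.92174881e-01,  2.85931152e-01],
       [-2.72416620e-01, -8.68671911e-02, -9.58250112e-01]]), 't': array([-0.60041025, -0.03767045,  0.37896458])}
```

View pics/scene0.png

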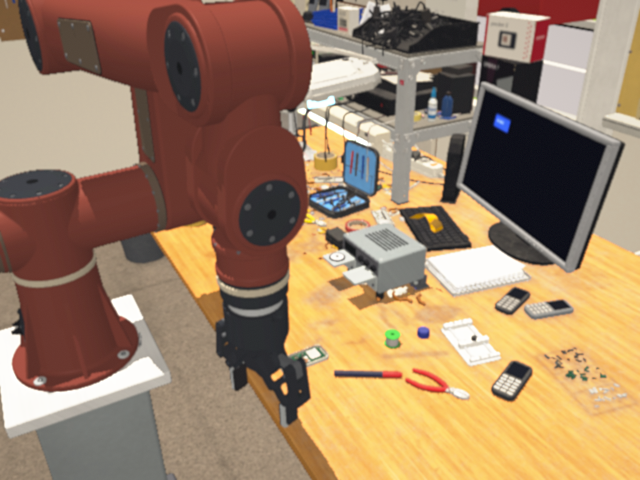

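View pics/top0.png

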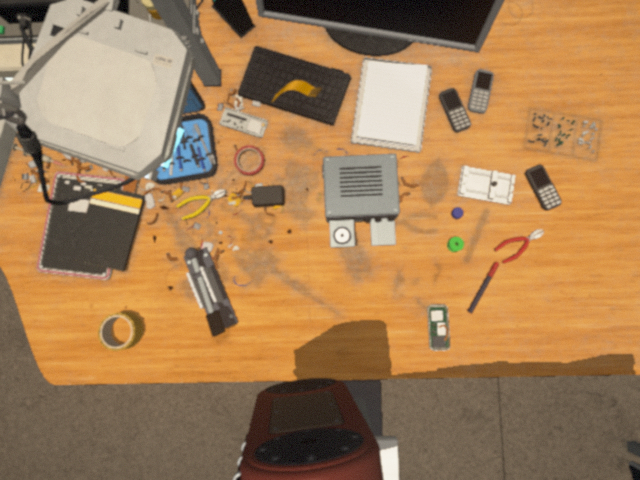

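View pics/wrist0.png

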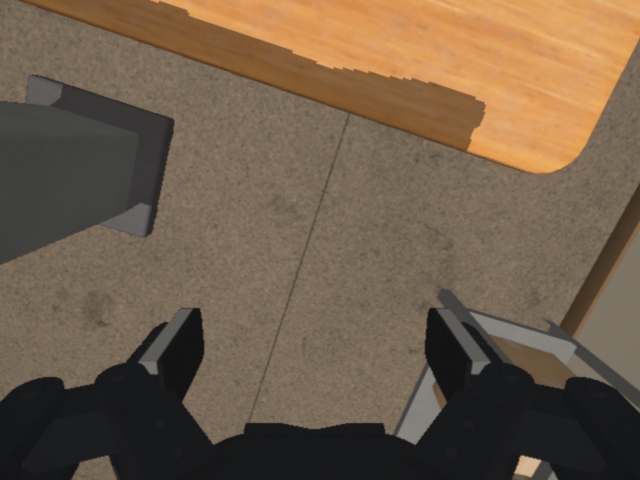

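The top view shows the jack at about (208,290), the instrument at (360,185) and the ring tongue at (342,235), with the plain tongue at (383,232). I'll zoom in next.

```bash
cat > h.py <<'E'
import numpy as np,cv2
from station import env, imaging
def ray(cam,uv,z,info=None):
    i=info or imaging.camera_info(cam); K=i["camera_matrix"];R=i["R"];t=i["t"]
    d=R.T@np.linalg.inv(K)@np.array([uv[0],uv[1],1.]); o=-R.T@t
    return o+d*(z-o[2])/d[2]
def proj(cam,X,info=None):
    i=info or imaging.camera_info(cam); c=i["R"]@np.array(X)+i["t"]; p=i["camera_matrix"]@c; return p[:2]/p[2]
E
python3 - <<'E'
from h import *
im=imaging.capture("top")
zs=dict(jack=.03,jack_grip=.06,saddle=.05,handle_pad=.085,lift_point=.072,plain_tongue=.072,solder_spool=.02,handset=.006,adapter=.03,marker_pen=.01,cap=.016,unit=.11)
for n,z in zs.items():
    r=imaging.recognise(n,"top")
    for d in r[:2]:
        p=np.array(d["point"])*[640,480]; print(n,round(d["confidence"],2),p.round(1),ray("top",p,z).round(3))
a=cv2.resize(im[230:350,150:270],(600,600),interpolation=cv2.INTER_CUBIC)
cv2.imwrite("pics/jack.png",a)
a=cv2.resize(im[140:260,300:420],(600,600),interpolation=cv2.INTER_CUBIC)
cv2.imwrite("pics/unit.png",a)
E
```

```text
jack 0.59 [205.5 288.6] [0.491 0.263 0.03 ]
jack 0.56 [363.1 198.6] [ 0.689 -0.1    0.03 ]
jack_grip 0.81 [209.  289.9] [0.487 0.247 0.06 ]
jack_grip 0.74 [360.3 194.9] [ 0.692 -0.093  0.06 ]
saddle 0.96 [208.  296.8] [0.472 0.251 0.05 ]
saddle 0.34 [360.4 198.7] [ 0.685 -0.093  0.05 ]
handle_pad 0.9 [207.2 297.9] [0.47  0.244 0.085]
handle_pad 0.62 [483.5 288.2] [ 0.477 -0.346  0.085]
lift_point 0.83 [357.9 196.7] [ 0.685 -0.087  0.072]
lift_point 0.18 [204.9 303.6] [0.458 0.252 0.072]
plain_tongue 0.89 [361.3 198.8] [ 0.68  -0.094  0.072]
solder_spool 0.52 [454.8 243.1] [ 0.582 -0.307  0.02 ]
solder_spool 0.23 [270.3 193.8] [0.709 0.116 0.02 ]
handset 0.55 [437.1 330.3] [ 0.386 -0.26   0.006]
adapter 0.83 [268.1 194.3] [0.705 0.119 0.03 ]
marker_pen 0.53 [481.5 286. ] [ 0.484 -0.364  0.01 ]
cap 0.62 [359.5 197.3] [ 0.696 -0.093  0.016]
cap 0.48 [458.6 213.6] [ 0.651 -0.321  0.016]
unit 0.77 [361.2 197.3] [ 0.675 -0.092  0.11 ]
```

View pics/jack.png

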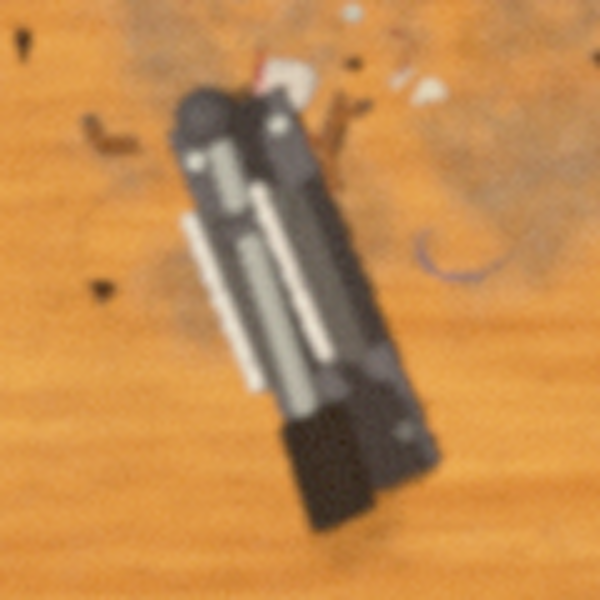

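View pics/unit.png

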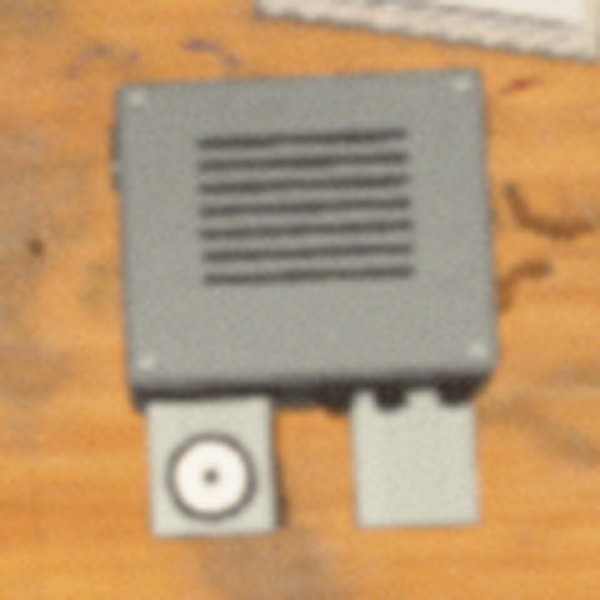

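```bash
python3 - <<'E'
from h import *
def T(p,o,z): return ray("top",np.array(p)/5+np.array(o)-0.4,z)
o=(150,230)
L=[T(p,o,.076) for p in [(190,215),(260,390),(258,185),(328,360)]]
L=np.array(L); print(L.round(4)); c=L.mean(0); print("jack",c)
for a,b in ((1,0),(3,2)):
    d=L[a]-L[b]; print(np.linalg.norm(d), np.degrees(np.arctan2(-d[1],-d[0])))
d=L[0]-L[2]; print("sep",np.linalg.norm(d),np.degrees(np.arctan2(d[1],d[0]))-90)
print("saddle", T((208,115),o,.055)); pd=np.array([T(p,o,.085) for p in [(285,425),(350,400),(375,505),(315,532)]]);print("pad",pd.mean(0))
o=(300,140)
r=T((210,476),o,.073); print("ring",r)
q=np.array([T(p,o,.072) for p in [(150,402),(272,400),(277,533),(154,536)]]); print(q.round(4))
q2=np.array([T(p,o,.072) for p in [(355,398),(475,398),(479,523),(359,526)]]); print(q2.round(4), (q2[2]+q2[3])/2-(q[2]+q[3])/2)
for a,b in ((q[0],q[3]),(q[1],q[2]),(q2[0],q2[3]),(q2[1],q2[2])): print(np.degrees(np.arctan2(*(a-b)[[1,0]])))
d=q[3]-q2[2]; print("front edge yaw",np.degrees(np.arctan2(d[1],d[0]))-90)
t=np.array([T(p,o,.111) for p in [(118,88),(480,70),(496,362),(130,385)]]);print(t.round(4))
for a,b in ((0,3),(1,2)):
    d=t[a]-t[b]; print(np.degrees(np.arctan2(d[1],d[0])))
for a,b in ((0,1),(3,2)):
    d=t[a]-t[b]; print(np.degrees(np.arctan2(d[1],d[0]))-90)
i=imaging.camera_info("wrist"); print("wristcam", -i["R"].T@i["t"])
E
```

```text
[[0.5254 0.2896 0.076 ]
 [0.4492 0.2579 0.076 ]
 [0.5379 0.2599 0.076 ]
 [0.4614 0.2285 0.076 ]]
jack [0.4934747  0.25899901 0.076     ]
0.08257106276210642 22.575962857403045
0.08264651367298845 22.35009144236366
sep 0.032197323839233655 22.676400730506614
saddle [0.57127575 0.28895909 0.055     ]
pad [0.41688573 0.2243838  0.085     ]
ring [ 0.60070399 -0.04827958  0.073     ]
[[ 0.6344 -0.0227  0.072 ]
 [ 0.6339 -0.0764  0.072 ]
 [ 0.575  -0.0769  0.072 ]
 [ 0.5749 -0.0231  0.072 ]]
[[ 0.6339 -0.1129  0.072 ]
 [ 0.6325 -0.1656  0.072 ]
 [ 0.5772 -0.1651  0.072 ]
 [ 0.5772 -0.1128  0.072 ]] [ 0.00224444 -0.08895514  0.        ]
0.4206078499923154
0.4798573760445286
-0.13482511292458446
-0.46263731696178817
front edge yaw 0.9190537561939607
[[ 0.7657 -0.0125  0.111 ]
 [ 0.7691 -0.1686  0.111 ]
 [ 0.6413 -0.1703  0.111 ]
 [ 0.6355 -0.015   0.111 ]]
1.0766603492085824
0.750043852753851
1.2702692892330134
2.1687066437938114
wristcam [ 0.25188325 -0.55005206  0.37434419]
```

```bash
cat >> h.py <<'E'
from scipy.spatial.transform import Rotation as Ro
def pose():
    s=env.get_state(); return s,np.array(s["tool_pos"]),Ro.from_euler("xyz",s["eef_rot"]).as_matrix()
def status():
    s,p,R=pose(); print("t",round(s["t"],2),"p",p.round(4),"x",R[:,0].round(3),"yang",np.degrees(np.arctan2(R[1,1],R[0,1])).round(2),"F",np.round(s["contact_force"],2),"g",round(s["gripper_width"],3),"q",np.round(s["q"],2)); return s,p,R
def go(targets,yang=None):
    "shift in tool frame to reach successive targets, given present orientation; yaw turn total"
    s,p,R=status()
    if yang is not None:
        cur=np.degrees(np.arctan2(R[1,1],R[0,1])); d=(yang-cur+90)%180-90
        # turn about tool x (down) by a => world yaw -a
        print("turn",np.radians(-d).round(4))
    for t in targets:
        d=np.array(t)-p; print("to",t,"shift tool",(R.T@d).round(4)); p=np.array(t)
E
python3 -c "
from h import *
go([(.42,-.42,.24),(.5,-.1,.24),(.4935,.259,.18)],112.5)"
```

```text
t 0.8 p [ 0.1824 -0.5717  0.2424] x [ 0. -0. -1.] yang -72.31 F [-0.68 -0.33  0.48] g 1.004 q [-1.48  0.1   0.1   1.56  0.    1.35]
turn -0.0839
to (0.42, -0.42, 0.24) shift tool [ 0.0024 -0.0723 -0.2725]
to (0.5, -0.1, 0.24) shift tool [-0.     -0.2805 -0.1735]
to (0.4935, 0.259, 0.18) shift tool [ 0.0599 -0.344  -0.1029]
```

```bash
cat >> h.py <<'E'
def plan(path,turns,g,dec=4):
    "path: world positions per row"
    s,p,R=status(); rows=[]
    for t,a in zip(path,turns):
        sh=np.round(R.T@(np.array(t)-p),dec); a=round(a,3)
        p=p+R@sh; R=R@Ro.from_rotvec([a,0,0]).as_matrix()
        rows.append([g]+[float(v) for v in sh]+[a])
    for k in range(0,len(rows),10): print("["+",".join(str(r).replace(" ","") for r in rows[k:k+10])+"]")
    print("end",p.round(4),np.degrees(np.arctan2(R[1,1],R[0,1])).round(2))
E
python3 -c "
from h import *
s,p,R=pose()
th0=np.arctan2(p[1],p[0]);r0=np.hypot(p[0],p[1]);T=np.array([.4935,.259]);th1=np.arctan2(T[1],T[0]);r1=np.hypot(*T)
path=[]
for k in range(1,31):
    u=k/30; v=u; th=th0+(th1-th0)*v; r=r0+(r1-r0)*v; path.append([r*np.cos(th),r*np.sin(th),.2424-.0624*max(0,(k-15)/15)])
plan(path,[-.12]*26+[-.106]+[0]*3,1,3)"
```

```text
t 0.8 p [ 0.1824 -0.5717  0.2424] x [ 0. -0. -1.] yang -72.31 F [-0.68 -0.33  0.48] g 1.004 q [-1.48  0.1   0.1   1.56  0.    1.35]
[[1,-0.0,-0.002,-0.035,-0.12],[1,-0.0,-0.001,-0.035,-0.12],[1,-0.0,0.002,-0.034,-0.12],[1,-0.0,0.004,-0.035,-0.12],[1,-0.0,0.006,-0.034,-0.12],[1,-0.0,0.008,-0.033,-0.12],[1,-0.0,0.01,-0.033,-0.12],[1,-0.0,0.013,-0.032,-0.12],[1,-0.0,0.014,-0.031,-0.12],[1,-0.0,0.016,-0.031,-0.12]]
[[1,-0.0,0.017,-0.029,-0.12],[1,-0.0,0.02,-0.027,-0.12],[1,-0.0,0.021,-0.027,-0.12],[1,-0.0,0.023,-0.025,-0.12],[1,-0.0,0.024,-0.024,-0.12],[1,0.004,0.025,-0.022,-0.12],[1,0.004,0.027,-0.02,-0.12],[1,0.004,0.028,-0.019,-0.12],[1,0.005,0.028,-0.017,-0.12],[1,0.004,0.03,-0.015,-0.12]]
[[1,0.004,0.031,-0.013,-0.12],[1,0.004,0.031,-0.011,-0.12],[1,0.004,0.032,-0.01,-0.12],[1,0.004,0.032,-0.007,-0.12],[1,0.004,0.032,-0.005,-0.12],[1,0.005,0.033,-0.003,-0.12],[1,0.004,0.033,-0.002,-0.106],[1,0.004,0.032,0.001,0],[1,0.004,0.033,-0.002,0],[1,0.004,0.032,-0.003,0]]
end [0.4937 0.2588 0.1803] 112.53
```

carry_out(
  series=[
    [[1, 0, -0.002, -0.035, -0.12], [1, 0, -0.001, -0.035, -0.12], [1, 0, 0.002, -0.034, -0.12], [1, 0, 0.004, -0.035, -0.12], [1, 0, 0.006, -0.034, -0.12], [1, 0, 0.008, -0.033, -0.12], [1, 0, 0.01, -0.033, -0.12], [1, 0, 0.013, -0.032, -0.12], [1, 0, 0.014, -0.031, -0.12], [1, 0, 0.016, -0.031, -0.12]],
  ],
)

```text
t: 1.63
tool_pos: [0.4569, -0.3669, 0.2422]
eef_rot: [0.669, 1.571, -0.958]
contact_force: [0.3, -0.6, 0.8]
gripper_width: 1.002
```

carry_out(
  series=[
    [[1, 0, 0.017, -0.029, -0.12], [1, 0, 0.02, -0.027, -0.12], [1, 0, 0.021, -0.027, -0.12], [1, 0, 0.023, -0.025, -0.12], [1, 0, 0.024, -0.024, -0.12], [1, 0.004, 0.025, -0.022, -0.12], [1, 0.004, 0.027, -0.02, -0.12], [1, 0.004, 0.028, -0.019, -0.12], [1, 0.005, 0.028, -0.017, -0.12], [1, 0.004, 0.03, -0.015, -0.12]],
  ],
)

```text
t: 2.47
tool_pos: [0.5689, -0.0547, 0.221]
eef_rot: [-0.202, 1.571, -0.629]
contact_force: [1.2, -0.7, 0.6]
gripper_width: 1.0
```

carry_out(
  series=[
    [[1, 0.004, 0.031, -0.013, -0.12], [1, 0.004, 0.031, -0.011, -0.12], [1, 0.004, 0.032, -0.01, -0.12], [1, 0.004, 0.032, -0.007, -0.12], [1, 0.004, 0.032, -0.005, -0.12], [1, 0.005, 0.033, -0.003, -0.12], [1, 0.004, 0.033, -0.002, -0.106], [1, 0.004, 0.032, 0.001, 0], [1, 0.004, 0.033, -0.002, 0], [1, 0.004, 0.032, -0.003, 0]],
  ],
)

```text
t: 3.3
tool_pos: [0.4929, 0.2603, 0.1801]
eef_rot: [-0.346, 1.57, 0.047]
contact_force: [-0.1, -0.5, -0.1]
gripper_width: 1.0
```

```bash
python3 -c "
from h import *
status()
i=imaging.camera_info('wrist'); im=imaging.capture('wrist'); cv2.imwrite('pics/w1.png',im)
j=Ro.from_euler('z',22.5,degrees=True).as_matrix()
for n,P in dict(grip=(0,0,.076),saddle=(.085,0,.056),pad=(-.083,0,.085)).items(): print(n,proj('wrist',j@np.array(P)+[.4935,.259,0],i).round(1))
"
```

```text
t 3.3 p [0.4929 0.2603 0.1801] x [ 0.  0. -1.] yang 112.54 F [-0.12 -0.48 -0.06] g 1.0 q [ 0.25 -0.03 -0.15  1.45 -0.   -0.14]
grip [312.8 247.9]
saddle [312.8 346. ]
pad [312.8 113. ]
```

View pics/w1.png

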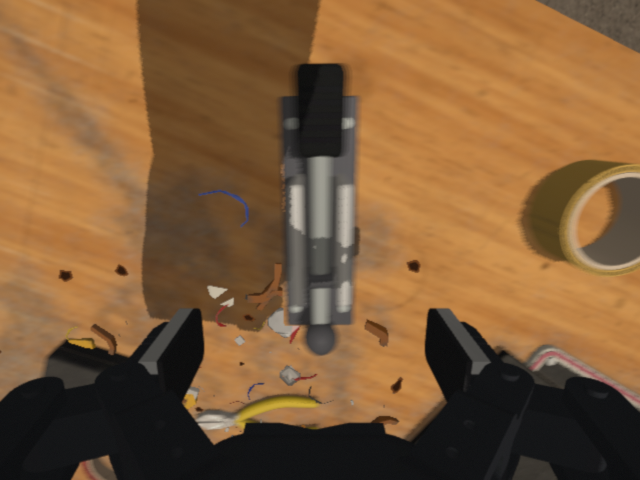

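The wrist view shows the jack with its axis vertical at column 320, the pad at about (320,110) and the saddle at (320,339). That is about 7 px to the right of where I predicted it. I'll zoom in and fit the pose.

```bash
python3 -c "
from h import *
im=cv2.imread('pics/w1.png'); cv2.imwrite('pics/w1z.png',cv2.resize(im[50:370,240:400],(400,800),interpolation=cv2.INTER_CUBIC)[:, :][:800])
a=cv2.resize(im[55:205,245:395],(600,600),interpolation=cv2.INTER_CUBIC);b=cv2.resize(im[215:365,245:395],(600,600),interpolation=cv2.INTER_CUBIC)
cv2.imwrite('pics/w1a.png',cv2.resize(np.hstack([a,b]),(800,400)))
"
```

```text
(no output)
```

View pics/w1a.png

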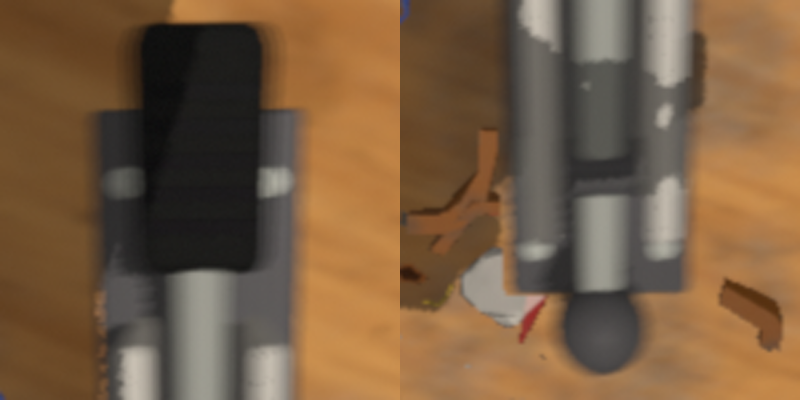

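```bash
python3 -c "
from h import *
s,p,R=status();print(np.abs(s['joint_vel']).max())
i=imaging.camera_info('wrist'); im=imaging.capture('wrist'); cv2.imwrite('pics/w2.png',im)
j=Ro.from_euler('z',22.5,degrees=True).as_matrix()
for n,P in dict(grip=(0,0,.076),saddle=(.085,0,.042),pad=(-.083,0,.085),b0=(-.1,0,.008),b1=(.093,0,.008)).items(): print(n,proj('wrist',j@np.array(P)+[.4935,.259,0],i).round(1))
a=cv2.resize(im[55:205,245:395],(600,600),interpolation=cv2.INTER_CUBIC);b=cv2.resize(im[215:365,245:395],(600,600),interpolation=cv2.INTER_CUBIC)
cv2.imwrite('pics/w2a.png',cv2.resize(np.hstack([a,b]),(800,400)))
"
```

```text
t 3.35 p [0.4898 0.2644 0.1794] x [-0.002  0.002 -1.   ] yang 112.72 F [-1.79  4.61 -1.54] g 1.004 q [ 0.26 -0.03 -0.15  1.45  0.   -0.14]
0.12166492295728587
grip [304.9 250.3]
saddle [306.  338.8]
pad [304.2 115.6]
b0 [306.5  96.3]
b1 [306.7 326.9]
```

View pics/w2a.png

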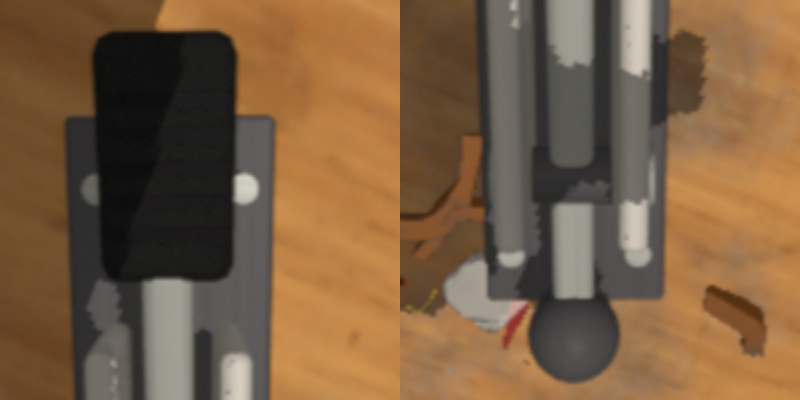

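```bash
python3 -c "
from h import *
go([(.4935,.259,.18),(.4935,.259,.052)],112.5)"
```

```text
t 3.4 p [0.4911 0.2622 0.1797] x [-0.001  0.001 -1.   ] yang 112.78 F [-0.41 -0.2  -0.74] g 1.0 q [ 0.25 -0.03 -0.15  1.45  0.   -0.14]
turn 0.0049
to (0.4935, 0.259, 0.18) shift tool [-0.0003 -0.0039  0.0009]
to (0.4935, 0.259, 0.052) shift tool [ 1.28e-01 -1.00e-04  1.00e-04]
```

carry_out(
  series=[
    [[1, 0.01, 0, 0, 0], [1, 0.018, 0, 0, 0], [1, 0.02, 0, 0, 0], [1, 0.02, 0, 0, 0], [1, 0.02, 0, 0, 0], [1, 0.02, 0, 0, 0], [1, 0.012, 0, 0, 0], [1, 0.008, 0, 0, 0], [1, 0, 0, 0, 0], [1, 0, 0, 0, 0]],
  ],
)

```text
t: 4.23
tool_pos: [0.4939, 0.2585, 0.0525]
eef_rot: [-1.164, 1.571, -0.772]
contact_force: [-0.0, 0.5, 0.9]
gripper_width: 1.001
```

carry_out(
  series=[
    [[-1, 0, 0, 0, 0], [-1, 0, 0, 0, 0], [-1, 0, 0, 0, 0], [-1, 0, 0, 0, 0], [-1, 0, 0, 0, 0], [-1, 0, 0, 0, 0], [-1, 0, 0, 0, 0], [-1, 0, 0, 0, 0], [-1, 0, 0, 0, 0], [-1, 0, 0, 0, 0]],
  ],
)

```text
t: 5.07
tool_pos: [0.4941, 0.2594, 0.0533]
eef_rot: [0.224, 1.569, 0.617]
contact_force: [-2.0, 3.5, 4.3]
gripper_width: 0.458
```

```bash
python3 -c "
from h import *
s,p,R=status();print(np.abs(s['joint_vel']).max())
i=imaging.camera_info('wrist'); im=imaging.capture('wrist'); cv2.imwrite('pics/w3.png',im)
im=imaging.capture('top'); cv2.imwrite('pics/t3.png',im)
"
```

```text
t 5.07 p [0.4941 0.2594 0.0533] x [ 0.001  0.001 -1.   ] yang 112.55 F [-2.04  3.49  4.29] g 0.458 q [ 0.25  0.03 -0.33  1.21  0.   -0.14]
0.0016811859300326461
```

View pics/w3.png

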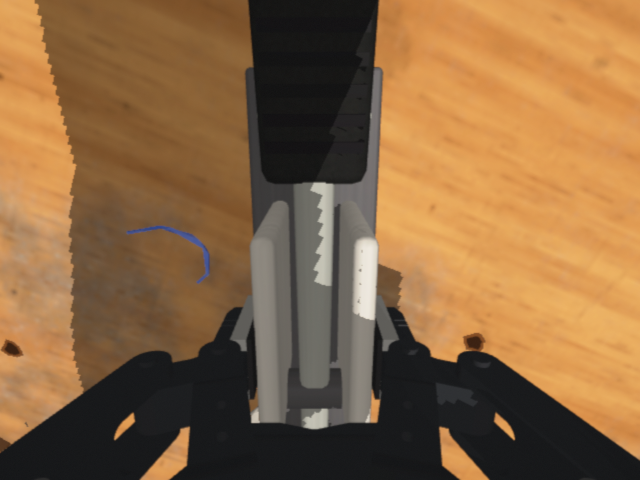

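```bash
python3 -c "
from h import *
s,p,R=pose()
i=imaging.camera_info('wrist')
j=np.c_[-R[:,2]*0,R[:,1]*0,[0,0,1]]
a=np.radians(22.55);j=np.array([[np.cos(a),-np.sin(a),0],[np.sin(a),np.cos(a),0],[0,0,1]])
for n,P in dict(cheekback=(-.042,0.0,.076),bl=(-.1,-.03,.008),br=(-.1,.03,.008),padfront=(-.06,0,.075)).items():
  for dx in (0,.002): print(n,dx,proj('wrist',j@(np.array(P)+[dx,0,0])+[p[0],p[1],0],i).round(1))
"
```

```text
cheekback 0 [316.2 237.8]
cheekback 0.002 [316.1 244.2]
bl 0 [245.8  64.9]
bl 0.002 [246.  70.]
br 0 [385.6  65. ]
br 0.002 [385.3  70.1]
padfront 0 [316.3 176.9]
padfront 0.002 [316.3 183.8]
```

```bash
python3 -c "
from h import *
s,p,R=pose(); p0=p.copy(); path=[]
for k in range(1,5): path.append([p0[0],p0[1],p0[2]+.01*k])
q=np.array([.44,-.049,p0[2]+.04]);a=np.array(path[-1])
for k in range(1,17):
  u=k/16; u=u*u*(3-2*u); path.append(a+(q-a)*u)
plan(path,[0]*4+[.0236]*16,-1,3)"
```

```text
t 5.17 p [0.4942 0.2594 0.0533] x [ 0.001  0.001 -1.   ] yang 112.55 F [-0.83  2.31  5.7 ] g 0.461 q [ 0.25  0.03 -0.33  1.21  0.   -0.14]
[[-1,-0.01,0.0,0.0,0],[-1,-0.01,0.0,0.0,0],[-1,-0.01,0.0,0.0,0],[-1,-0.01,0.0,0.0,0],[-1,-0.0,-0.003,-0.002,0.024],[-1,-0.0,-0.008,-0.005,0.024],[-1,-0.0,-0.014,-0.008,0.024],[-1,-0.0,-0.017,-0.009,0.024],[-1,-0.0,-0.022,-0.011,0.024],[-1,-0.0,-0.023,-0.011,0.024]]
[[-1,-0.0,-0.026,-0.012,0.024],[-1,-0.0,-0.027,-0.011,0.024],[-1,-0.0,-0.027,-0.011,0.024],[-1,-0.0,-0.027,-0.01,0.024],[-1,-0.0,-0.025,-0.008,0.024],[-1,-0.0,-0.023,-0.007,0.024],[-1,-0.0,-0.019,-0.006,0.024],[-1,-0.0,-0.015,-0.004,0.024],[-1,-0.0,-0.009,-0.002,0.024],[-1,-0.0,-0.004,-0.001,0.024]]
end [ 0.4398 -0.0491  0.0929] 90.55
```

carry_out(
  series=[
    [[-1, -0.01, 0, 0, 0], [-1, -0.01, 0, 0, 0], [-1, -0.01, 0, 0, 0], [-1, -0.01, 0, 0, 0], [-1, 0, -0.003, -0.002, 0.024], [-1, 0, -0.008, -0.005, 0.024], [-1, 0, -0.014, -0.008, 0.024], [-1, 0, -0.017, -0.009, 0.024], [-1, 0, -0.022, -0.011, 0.024], [-1, 0, -0.023, -0.011, 0.024]],
  ],
)

```text
t: 6.0
tool_pos: [0.4757, 0.1605, 0.0914]
eef_rot: [-3.032, 1.57, -2.785]
contact_force: [-0.5, -0.1, -6.2]
gripper_width: 0.456
```

carry_out(
  series=[
    [[-1, 0, -0.026, -0.012, 0.024], [-1, 0, -0.027, -0.011, 0.024], [-1, 0, -0.027, -0.011, 0.024], [-1, 0, -0.027, -0.01, 0.024], [-1, 0, -0.025, -0.008, 0.024], [-1, 0, -0.023, -0.007, 0.024], [-1, 0, -0.019, -0.006, 0.024], [-1, 0, -0.015, -0.004, 0.024], [-1, 0, -0.009, -0.002, 0.024], [-1, 0, -0.004, -0.001, 0.024]],
  ],
)

```text
t: 6.83
tool_pos: [0.4385, -0.051, 0.0918]
eef_rot: [-2.73, 1.57, -2.725]
contact_force: [0.6, 0.9, -6.2]
gripper_width: 0.464
```

```bash
python3 -c "
from h import *
s,p,R=status();print(np.abs(s['joint_vel']).max())
im=imaging.capture('wrist'); cv2.imwrite('pics/w4.png',im)
im=imaging.capture('top'); cv2.imwrite('pics/t4.png',cv2.resize(im[140:380,240:480],(600,600),interpolation=cv2.INTER_CUBIC))
im=imaging.capture('scene'); cv2.imwrite('pics/s4.png',cv2.resize(im[200:400,200:440],(720,600),interpolation=cv2.INTER_CUBIC))
status()
"
```

```text
t 6.83 p [ 0.4385 -0.051   0.0918] x [-0.001 -0.    -1.   ] yang 90.27 F [ 0.63  0.85 -6.2 ] g 0.464 q [-0.41 -0.37 -0.62  1.33 -0.   -0.42]
0.19941133635005856
t 6.98 p [ 0.439  -0.0494  0.0921] x [-0.  0. -1.] yang 90.49 F [ 0.16  1.1  -6.39] g 0.461 q [-0.41 -0.37 -0.61  1.33  0.   -0.42]
```

View pics/w4.png

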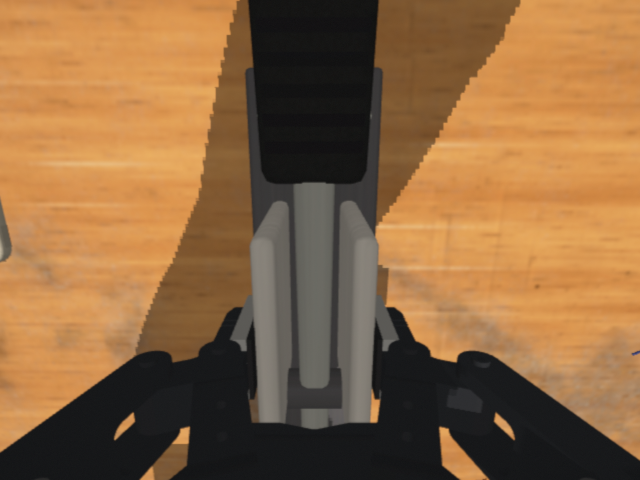

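View pics/t4.png

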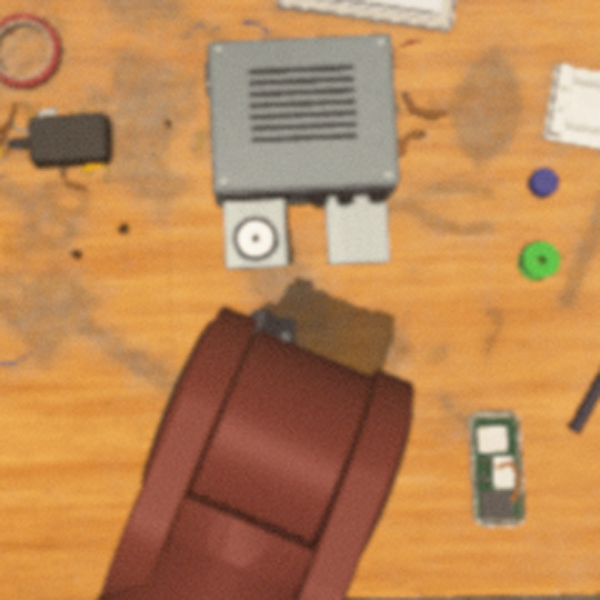

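View pics/s4.png

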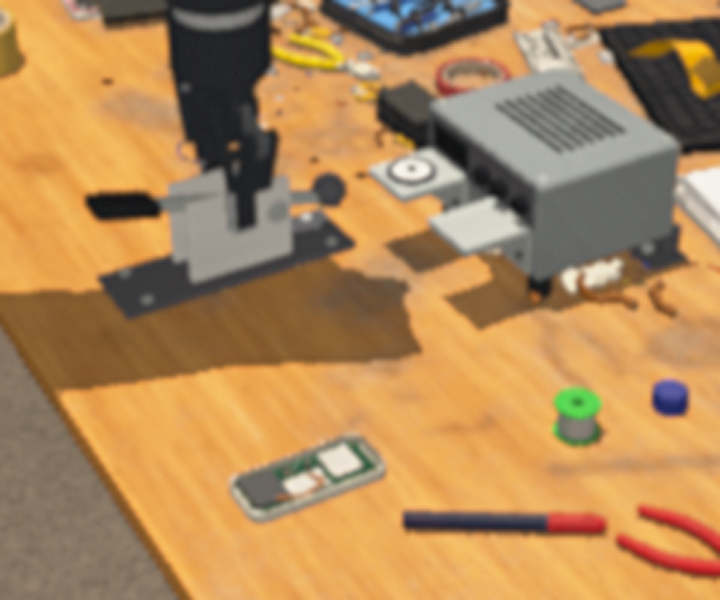

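```bash
python3 -c "
from h import *
print('ring scene',ray('scene',(411/3+200-.33,170/3+200-.33),.073))
print('sad scene',ray('scene',(329/3+200-.33,189/3+200-.33),.042+.0388))
print('pred',.439+.001+.085,-.0494+.0007)
print('ring top2',ray('top',(255/2.5+240-.3,239/2.5+140-.3),.073))
go([(.44,-.049,.0556),(.5150,-.0490,.0556)],90.8)
"
```

```text
ring scene [ 0.60276824 -0.04322753  0.073     ]
sad scene [ 0.52607436 -0.04786765  0.0808    ]
pred 0.525 -0.0487
ring top2 [ 0.59959274 -0.04847066  0.073     ]
t 6.98 p [ 0.439  -0.0494  0.0921] x [-0.  0. -1.] yang 90.49 F [ 0.16  1.1  -6.39] g 0.461 q [-0.41 -0.37 -0.61  1.33  0.   -0.42]
turn -0.0053
to (0.44, -0.049, 0.0556) shift tool [0.0365 0.0004 0.001 ]
to (0.515, -0.049, 0.0556) shift tool [-0.     -0.0006  0.075 ]
```

carry_out(
  series=[
    [[-1, 0.005, 0, 0, 0], [-1, 0.008, 0.0016, 0.001, 0], [-1, 0.01, 0, 0, 0], [-1, 0.008, 0, 0, 0], [-1, 0.003, 0, 0, 0], [-1, 0.002, 0, 0, 0], [-1, 0, 0, 0, 0], [-1, 0, 0, 0, 0], [-1, 0, 0, 0, 0], [-1, 0, 0, 0, 0]],
  ],
)

```text
t: 7.82
tool_pos: [0.4405, -0.0483, 0.0567]
eef_rot: [-0.54, 1.57, -0.531]
contact_force: [0.2, 0.2, -6.3]
gripper_width: 0.461
```

```bash
python3 -c "
from h import *
s,p,R=status()
im=imaging.capture('scene'); cv2.imwrite('pics/s5.png',cv2.resize(im[220:340,220:380],(800,600),interpolation=cv2.INTER_CUBIC))
"
```

```text
t 7.82 p [ 0.4405 -0.0483  0.0567] x [ 0.001 -0.    -1.   ] yang 90.52 F [ 0.21  0.25 -6.28] g 0.461 q [-0.41 -0.35 -0.66  1.26 -0.   -0.41]
```

View pics/s5.png

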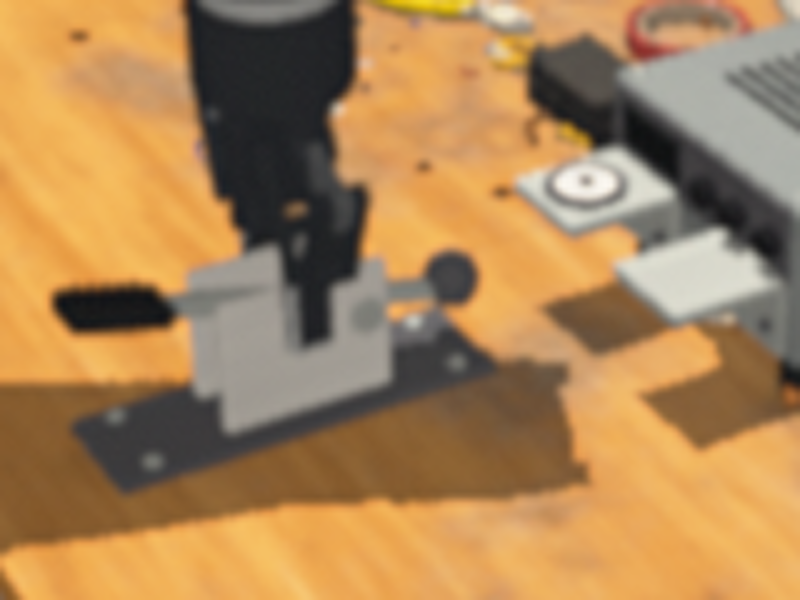

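carry_out(
  series=[
    [[-1, 0.001, 0, 0.006, 0], [-1, 0, 0, 0.009, 0], [-1, 0, 0, 0.01, 0], [-1, 0, 0, 0.01, 0], [-1, 0, 0, 0.01, 0], [-1, 0, 0, 0.01, 0], [-1, 0, 0, 0.009, 0], [-1, 0, 0, 0.007, 0], [-1, 0, 0, 0.004, 0], [-1, 0, 0, 0, 0]],
  ],
)

```text
t: 8.7
tool_pos: [0.5159, -0.0474, 0.0552]
eef_rot: [-0.486, 1.571, -0.476]
contact_force: [0.2, -0.6, -6.2]
gripper_width: 0.458
```

```bash
python3 -c "
from h import *
s,p,R=status()
im=imaging.capture('scene'); cv2.imwrite('pics/s6.png',cv2.resize(im[220:340,240:400],(800,600),interpolation=cv2.INTER_CUBIC))
im=imaging.capture('top'); cv2.imwrite('pics/t6.png',cv2.resize(im[180:300,280:440],(800,600),interpolation=cv2.INTER_CUBIC))
"
```

```text
t 8.7 p [ 0.5159 -0.0474  0.0552] x [ 0. -0. -1.] yang 90.54 F [ 0.15 -0.62 -6.2 ] g 0.458 q [-0.34 -0.09 -0.44  1.22 -0.   -0.35]
```

View pics/s6.png

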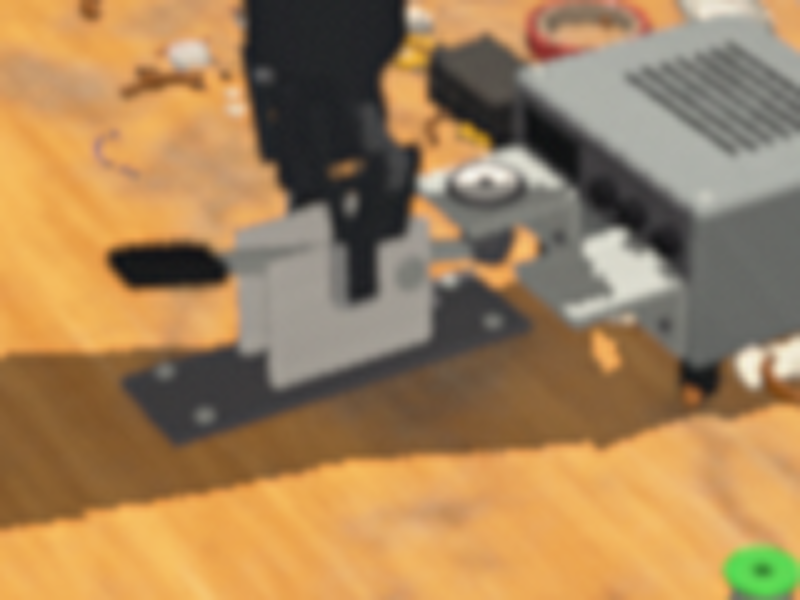

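View pics/t6.png

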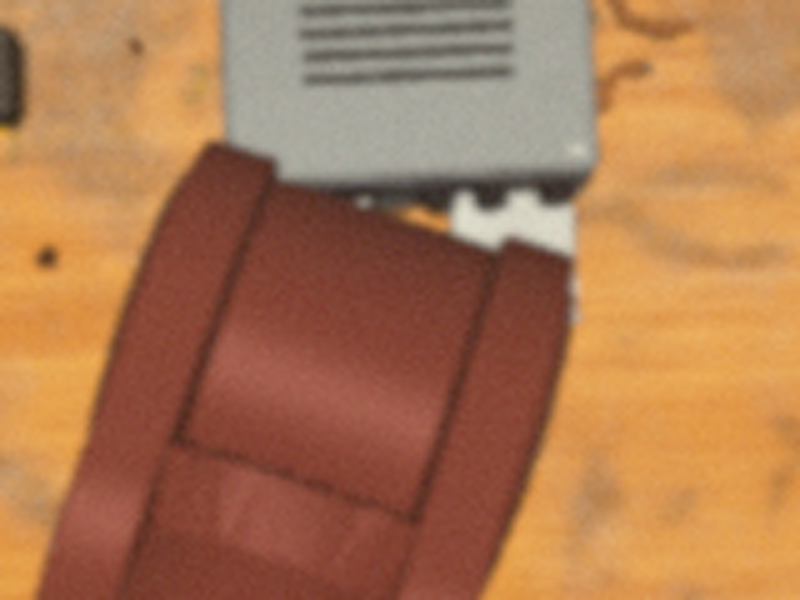

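```bash
python3 -c "
from h import *
f=lambda P:((proj('scene',P)-[240,220]+.4)*5).round(0)
S=np.array([.5159+.001+.085,-.0474+.0008,.042+.002])
print('dome c',f(S))
for P in [(0,.0,-.014),]: print('bottom',f(S+P))
i=imaging.camera_info('scene');r=i['R'][0]*.014;print('R/L',f(S+r),f(S-r),'low',f(S+i['R'][1]*.014))
print('ring scene',ray('scene',(485/5+240-.4,183/5+220-.4),.073))
im=cv2.imread('pics/s6.png');cv2.imwrite('pics/s6z.png',cv2.resize(im[120:300,400:600],(800,720),interpolation=cv2.INTER_CUBIC)[:600])
"
```

```text
dome c [487. 239.]
bottom [487. 264.]
R/L [516. 239.] [458. 239.] low [487. 268.]
ring scene [ 0.60295295 -0.0425822   0.073     ]
```

View pics/s6z.png

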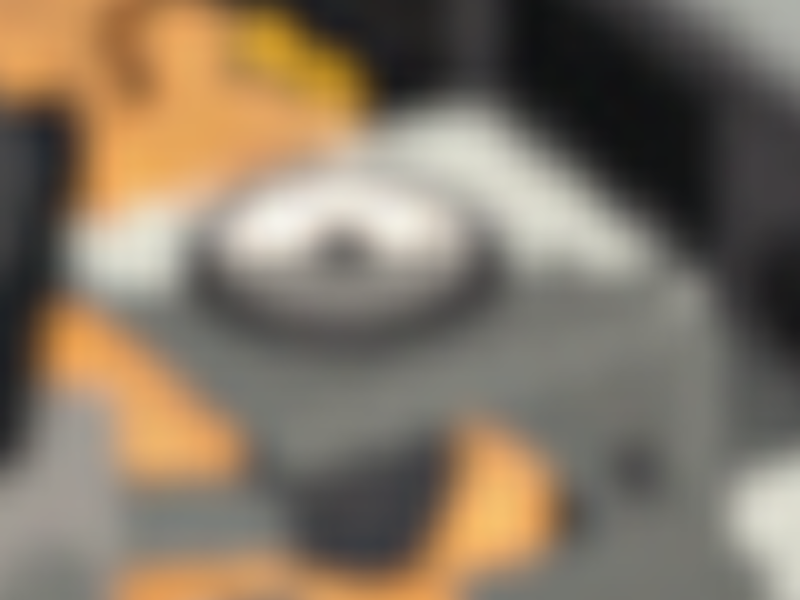

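The scene view shows the dome under the ring tongue. Its lowest point is at crop (491,262), within about 1 px of the prediction, so I'll lower the jack and release it.

carry_out(
  series=[
    [[-1, 0.001, 0, 0, 0], [-1, 0.001, 0, 0, 0], [-1, 0.0005, 0, 0, 0], [-1, 0, 0, 0, 0], [-1, 0, 0, 0, 0], [1, 0, 0, 0, 0], [1, 0, 0, 0, 0], [1, 0, 0, 0, 0], [1, 0, 0, 0, 0], [1, 0, 0, 0, 0]],
  ],
)

```text
t: 9.63
tool_pos: [0.5154, -0.0475, 0.0529]
eef_rot: [-0.45, 1.57, -0.441]
contact_force: [-0.3, -0.1, 0.3]
gripper_width: 0.998
```

carry_out(
  series=[
    [[1, 0, 0, 0, 0], [1, 0, 0, 0, 0], [1, 0, 0, 0, 0], [1, 0, 0, 0, 0], [1, -0.01, 0, 0, 0], [1, -0.02, 0, 0, 0], [1, -0.02, 0, 0, 0], [1, -0.02, 0, 0, 0], [1, -0.02, 0, 0, 0], [1, -0.01, 0, 0, 0]],
  ],
)

```text
t: 10.47
tool_pos: [0.5162, -0.0477, 0.1562]
eef_rot: [-0.365, 1.567, -0.356]
contact_force: [0.7, -0.1, 0.4]
gripper_width: 1.002
```

carry_out(
  series=[
    [[-1, -0.005, 0, -0.015, 0], [-1, 0, 0, -0.02, 0], [-1, 0, 0, -0.02, 0], [-1, 0, 0, -0.015, 0], [-1, 0, 0, -0.01, 0], [-1, 0, 0, -0.004, 0], [-1, 0, 0, 0, 0], [-1, 0, 0, 0, 0], [-1, 0, 0, 0, 0], [-1, 0, 0, 0, 0]],
  ],
)

```text
t: 11.3
tool_pos: [0.4316, -0.0482, 0.1577]
eef_rot: [3.059, 1.571, 3.068]
contact_force: [0.7, -0.1, 0.3]
gripper_width: 0.001
```

```bash
python3 -c "
from h import *
s,p,R=status()
im=imaging.capture('scene'); cv2.imwrite('pics/s7.png',cv2.resize(im[220:340,240:400],(800,600),interpolation=cv2.INTER_CUBIC))
im=imaging.capture('top'); cv2.imwrite('pics/t7.png',cv2.resize(im[180:300,280:440],(800,600),interpolation=cv2.INTER_CUBIC))
np.save('w7.npy',imaging.camera_info('wrist'),allow_pickle=True)
im=imaging.capture('wrist'); cv2.imwrite('pics/w7.png',im)
i=imaging.camera_info('wrist')
for n,P in dict(pad=(-.083,0,.085),saddle=(.085,0,.05),cheekback=(-.042,0,.076),cheekfront=(.042,0,.076)).items(): print(n,proj('wrist',np.array(P)+[.5169,-.0474,0],i).round(1))
print('ring',proj('wrist',[.6015,-.0465,.073],i))
print('tcpdown',proj('wrist',[p[0],p[1],.085],i))
"
```

```text
t 11.3 p [ 0.4316 -0.0482  0.1577] x [-0.  0. -1.] yang 90.53 F [ 0.7  -0.06  0.33] g 0.001 q [-0.41 -0.42 -0.53  1.46 -0.   -0.42]
pad [316.3 267.6]
saddle [313.5 452.4]
cheekback [315.4 324. ]
cheekfront [314. 433.]
ring [314.66360302 477.44393519]
tcpdown [314.9366008 263.7732967]
```

View pics/s7.png

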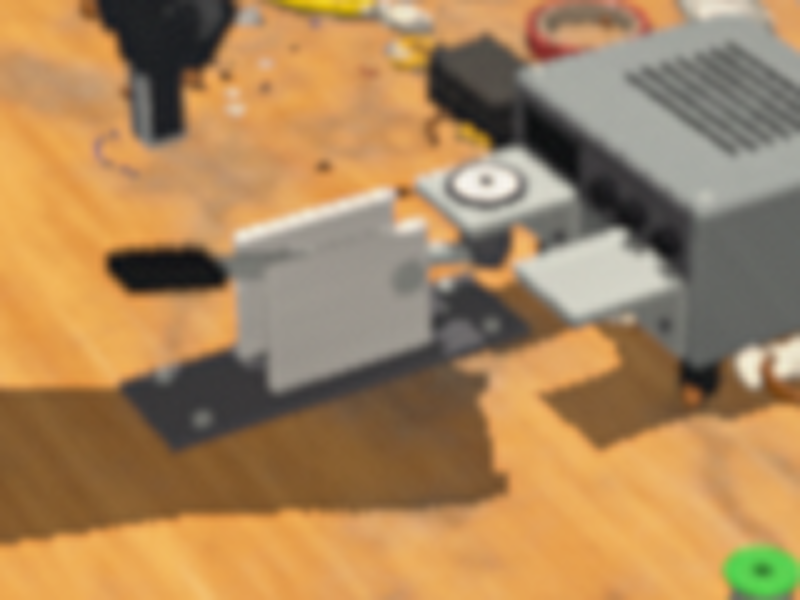

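View pics/w7.png

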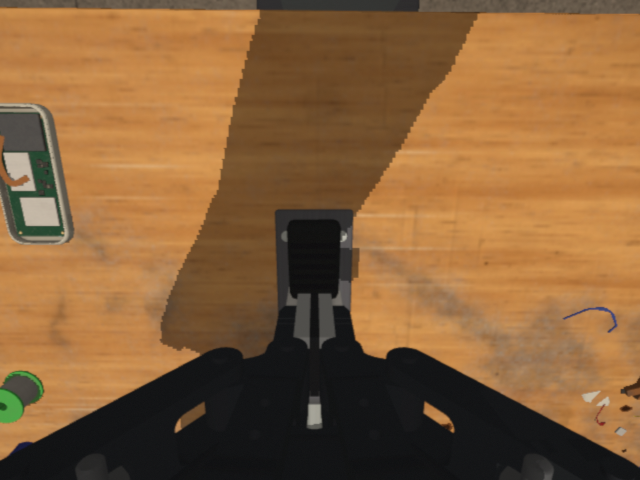

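View pics/t7.png

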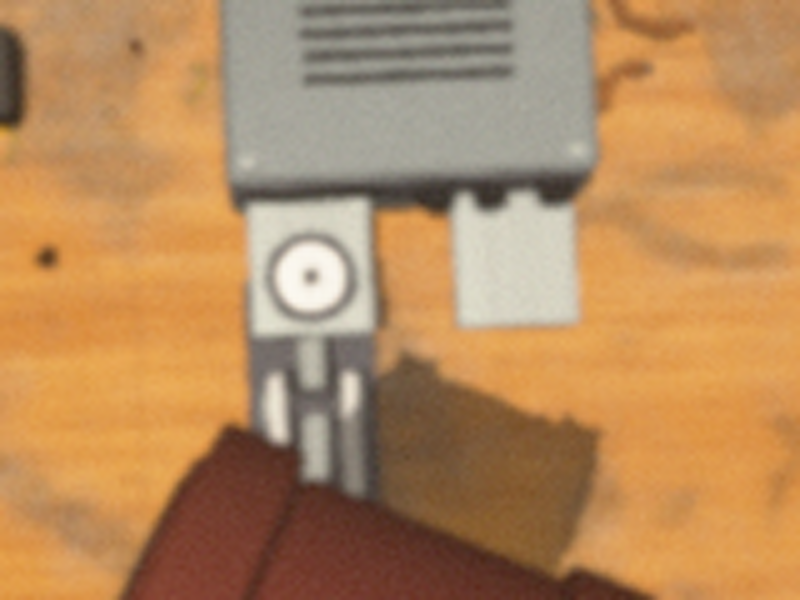

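```bash
python3 -c "
from h import *
status()
i=imaging.camera_info('wrist')
for n,P in dict(padrear=(-.108,0,.092),base=(-.1,0,.008),bl=(-.1,-.03,.008),br=(-.1,.03,.008)).items(): print(n,proj('wrist',np.array(P)+[.5169,-.0474,0],i).round(1))
"
```

```text
t 11.45 p [ 0.4314 -0.0481  0.1577] x [-0.  0. -1.] yang 90.54 F [-0.15 -0.2  -0.1 ] g -0.0 q [-0.41 -0.42 -0.53  1.46 -0.   -0.42]
padrear [316.9 228.4]
base [316.  211.7]
bl [276.5 211.3]
br [355.6 212.1]
```

carry_out(
  series=[
    [[-1, 0.01, 0, 0, 0], [-1, 0.016, 0, 0, 0], [-1, 0.016, 0, 0, 0], [-1, 0.012, 0, 0, 0], [-1, 0.004, 0, 0, 0], [-1, 0, 0, 0, 0], [-1, 0.005, 0, 0, 0], [-1, 0.005, 0, 0, 0], [-1, 0.005, 0, 0, 0], [-1, 0.005, 0, 0, 0]],
  ],
)

```text
t: 12.28
tool_pos: [0.4314, -0.0483, 0.0797]
eef_rot: [-0.766, 1.57, -0.757]
contact_force: [-1.8, -0.4, 3.2]
gripper_width: -0.002
```

```bash
python3 -c "
from h import *
status()
im=imaging.capture('scene'); cv2.imwrite('pics/s8.png',cv2.resize(im[220:340,240:400],(800,600),interpolation=cv2.INTER_CUBIC))
"
```

```text
t 12.28 p [ 0.4314 -0.0483  0.0797] x [ 0.001 -0.    -1.   ] yang 90.52 F [-1.77 -0.38  3.22] g -0.002 q [-0.41 -0.4  -0.65  1.31 -0.   -0.42]
```

View pics/s8.png

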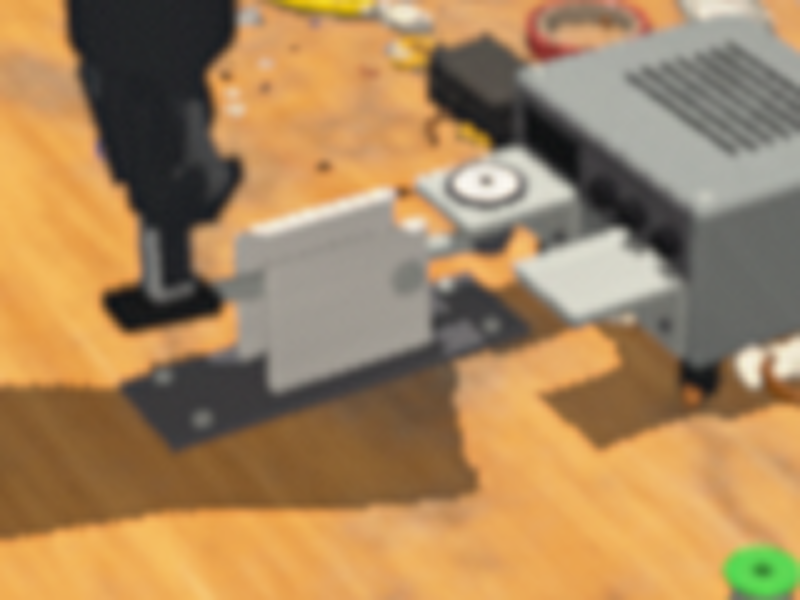

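The fingertips are on the pad, the handle is going down and the saddle is rising. I'll continue the stroke.

carry_out(
  series=[
    [[-1, 0.006, 0, 0, 0], [-1, 0.007, 0, 0, 0], [-1, 0.007, 0, 0, 0], [-1, 0.007, 0, 0, 0], [-1, 0.007, 0, 0, 0], [-1, 0.006, 0, 0, 0], [-1, 0.004, 0, 0, 0], [-1, 0.002, 0, 0, 0], [-1, 0, 0, 0, 0], [-1, 0, 0, 0, 0]],
  ],
)

```text
t: 13.17
tool_pos: [0.4333, -0.0486, 0.0375]
eef_rot: [-0.265, 1.566, -0.255]
contact_force: [-7.9, 5.7, 31.4]
gripper_width: -0.002
```

```bash
python3 -c "
from h import *
status()
im=imaging.capture('scene'); cv2.imwrite('pics/s9.png',cv2.resize(im[220:340,240:400],(800,600),interpolation=cv2.INTER_CUBIC))
"
```

```text
t 13.17 p [ 0.4333 -0.0486  0.0375] x [ 0.005 -0.001 -1.   ] yang 90.56 F [-7.9   5.69 31.4 ] g -0.002 q [-0.41 -0.36 -0.71  1.22  0.   -0.42]
```

View pics/s9.png

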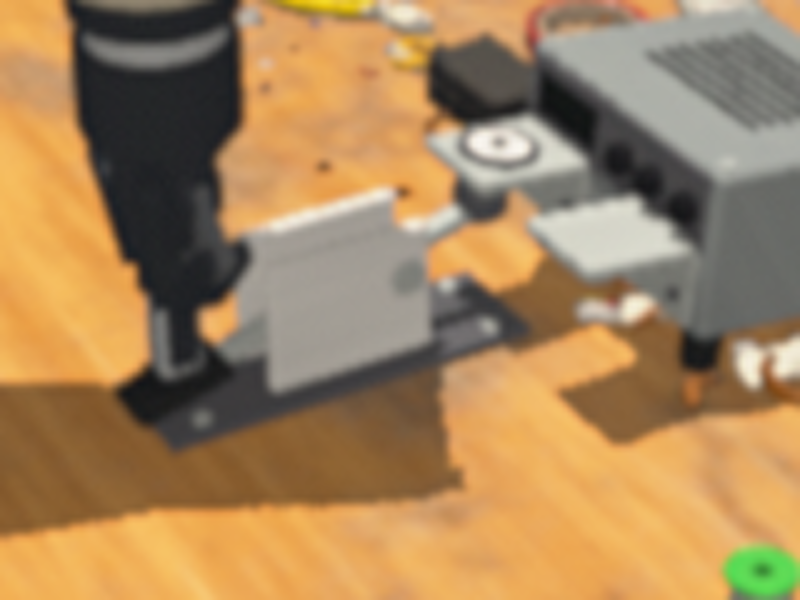

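Handle down on its stop, front raised on the saddle. Now I'll let the handle all the way back up.

carry_out(
  series=[
    [[-1, -0.002, 0, 0, 0], [-1, -0.005, 0, 0, 0], [-1, -0.007, 0, 0, 0], [-1, -0.008, 0, 0, 0], [-1, -0.008, 0, 0, 0], [-1, -0.008, 0, 0, 0], [-1, -0.008, 0, 0, 0], [-1, -0.008, 0, 0, 0], [-1, -0.008, 0, 0, 0], [-1, -0.008, 0, 0, 0]],
  ],
)

```text
t: 14.05
tool_pos: [0.4309, -0.0479, 0.1042]
eef_rot: [2.502, 1.57, 2.511]
contact_force: [0.5, -0.2, 0.4]
gripper_width: 0.003
```

carry_out(
  series=[
    [[-1, -0.006, 0, 0, 0], [-1, 0, 0, 0, 0], [-1, 0, 0, 0, 0], [-1, 0, 0, 0, 0], [-1, 0, 0, 0, 0], [-1, 0, 0, 0, 0], [-1, 0, 0, 0, 0], [-1, 0, 0, 0, 0], [-1, 0, 0, 0, 0], [-1, 0, 0, 0, 0]],
  ],
)

```text
t: 14.88
tool_pos: [0.4312, -0.0482, 0.1098]
eef_rot: [-1.67, 1.571, -1.66]
contact_force: [0.6, 0.3, 0.6]
gripper_width: -0.002
```

```bash
python3 -c "
from h import *
status()
im=imaging.capture('scene'); cv2.imwrite('pics/s10.png',cv2.resize(im[220:340,240:400],(800,600),interpolation=cv2.INTER_CUBIC))
im=imaging.capture('wrist'); cv2.imwrite('pics/w10.png',im)
"
```

```text
t 14.88 p [ 0.4312 -0.0482  0.1098] x [-0. -0. -1.] yang 90.53 F [0.62 0.32 0.62] g -0.002 q [-0.41 -0.41 -0.61  1.37 -0.   -0.42]
```

View pics/s10.png

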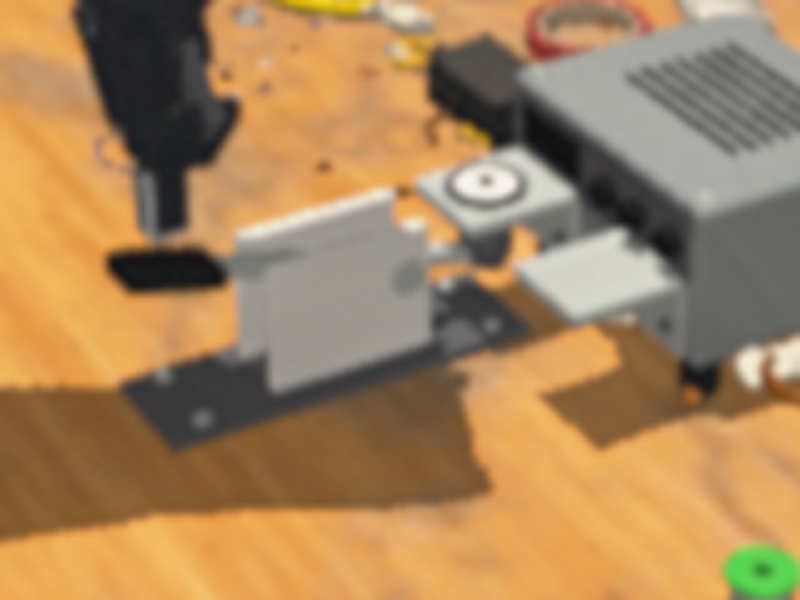

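The handle is fully up, the instrument is down and the jack is where it was. Now the final press.

carry_out(
  series=[
    [[-1, 0.008, 0, 0, 0], [-1, 0.008, 0, 0, 0], [-1, 0.008, 0, 0, 0], [-1, 0.007, 0, 0, 0], [-1, 0.007, 0, 0, 0], [-1, 0.007, 0, 0, 0], [-1, 0.007, 0, 0, 0], [-1, 0.007, 0, 0, 0], [-1, 0.006, 0, 0, 0], [-1, 0.005, 0, 0, 0]],
  ],
)

```text
t: 15.82
tool_pos: [0.4319, -0.0482, 0.0399]
eef_rot: [-0.037, 1.569, -0.028]
contact_force: [1.7, 2.7, 12.1]
gripper_width: 0.004
```

carry_out(
  series=[
    [[-1, 0.003, 0, 0, 0], [-1, 0.0015, 0, 0, 0], [-1, 0, 0, 0, 0], [-1, 0, 0, 0, 0], [-1, 0, 0, 0, 0], [-1, 0, 0, 0, 0], [-1, 0, 0, 0, 0], [-1, 0, 0, 0, 0], [-1, 0, 0, 0, 0], [-1, 0, 0, 0, 0]],
  ],
)

```text
t: 16.65
tool_pos: [0.4325, -0.0483, 0.0376]
eef_rot: [-0.173, 1.568, -0.163]
contact_force: [-6.7, 4.8, 27.8]
gripper_width: -0.002
```

```bash
python3 -c "
from h import *
status()
im=imaging.capture('scene'); cv2.imwrite('pics/s11.png',cv2.resize(im[220:340,240:400],(800,600),interpolation=cv2.INTER_CUBIC))
im=imaging.capture('top'); cv2.imwrite('pics/t11.png',im)
status()
"
```

```text
t 16.65 p [ 0.4325 -0.0483  0.0376] x [ 0.003 -0.    -1.   ] yang 90.56 F [-6.66  4.82 27.8 ] g -0.002 q [-0.41 -0.36 -0.71  1.22  0.   -0.42]
t 16.75 p [ 0.4325 -0.0483  0.0376] x [ 0.003 -0.    -1.   ] yang 90.56 F [-7.66  4.75 28.78] g -0.004 q [-0.41 -0.36 -0.71  1.22  0.   -0.42]
```

View pics/s11.png

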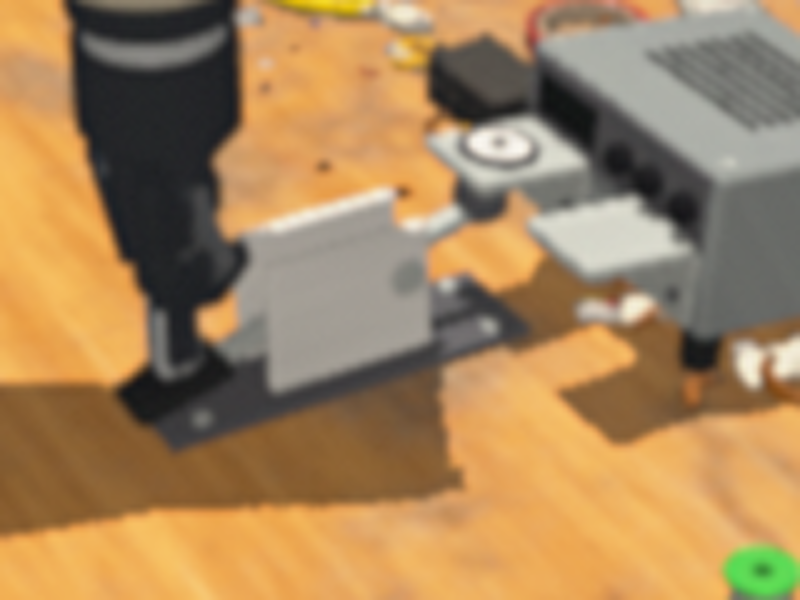

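View pics/t11.png

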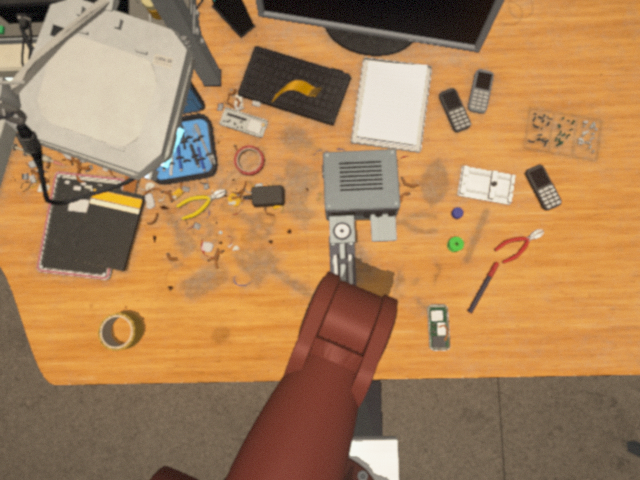

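```bash
python3 -c "
from station import hand_in
print(hand_in())"
```

```text
the job is handed in; nothing more can be done
None
```

The jack stands under the ringed tongue, and the job was handed in at about 16.8 s with the arm holding the handle down and the instrument's front raised. No verdict was reported.

I gripped the jack by its cheeks, slid it in along +x under the tongue, set it down and let go. I then did one full trial stroke down and up, and pressed the handle down again.

**Last checks:**
- **Handle:** the fingertips push down with about 28 N. The TCP height of 0.0376 m matches the expected fully-down position.
- **Instrument:** in the scene picture the front is up, resting on the saddle. After the trial stroke the handle and instrument had both come back fully.
- **Position:** the saddle is centred to within about 2–3 mm by my estimate. The top and scene cameras disagreed on the ring by about 5 mm in y, so I aimed for the average.
- **Surroundings:** the jack did not visibly shift during the strokes, and the bystanders look unmoved in the last top picture.

**Not fully explained:** there is a sideways force of about 8–9 N on the tool while pressing. I took it for friction at the pad. One gripper knuckle also stands close to the cheek's rear edge, and I did not check whether it touches.

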